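# Switch on the bench supply with the locking bat toggle

## Robot

A 6-joint arm with a two-finger parallel gripper is mounted at the origin on the work surface. World frame = base frame: x ahead of the robot, y to its left, z up, the work surface at z = 0. Lengths are in m, angles in rad, forces in N, time in s.
With the tool pointing down it reaches from about 0.35 to 0.975 m from the base axis. Payload 4.9 kg.
Tool frame: the origin (TCP) lies at the very end of the fingers, on their centre line; the grasp point (between the pads) lies behind it (manip.pinch_z is the y of the grasp point in the tool frame, in m); y points along the fingers, x is the direction in which the jaws open and shut, and the axes are right-handed (so a half turn about y gives the same grasp; the last joint's range is limited). The gripper opens to 85 mm and grips with 20 to 120 N. Pads are 22 mm wide; open, the fingers measure 114 mm over their backs; the gripper's body (76 mm by 85 mm) begins 54 mm behind the grasp point. The pads swing forward as they close: fully open they stand 13 mm farther back than shut.
Start: joints at [-1.361, 0.053, 1.613, -0, 1.476, -0.119], TCP at [0.202, -0.592, 0.231] pointing down, gripper open.
Joint ranges: [-3.01, 3.01], [-1.01, 2.22], [0.06, 2.58], [-1.02, 4.17], [0.09, 2.62], [-3.14, 3.14]. Speed limits (rad/s): [2.57, 2.57, 3.14, 3.14, 3.14, 3.14].

## Interface

Orientations are given as a unit quaternion [w, x, y, z].
In Python, from plant import manip gives the robot as it stands.
- The arm moves only by the tool drive_tool, never from a script. Its argument "motion" is a list of rows, each a list of 3 entries, a list of its own where there are three numbers: the shift along the tool's x, y, z in units of 25 mm (1.0 is 25 mm), then the turn, a rotation vector about the tool's x, y, z in units of 5 degrees (1.0 is 5 degrees), then the closure, from -1 (fully open) to 1 (shut). A call has 1 to 12 rows; each row shifts and turns the commanded pose from where the row before left it, along the tool's axes as they then stand; what a row does not reach is not made up. A row lasts 1/10 s, in which the tool goes at most 50 mm and 8.59 degrees, less where a joint would pass 70% of its speed; a pose out of reach is approached as far as the arm can. A call is refused whole if a number of a shift passes 1 or a number of a turn 1, either way. A call with a gripper value outside its range is refused whole. The fingers move at their own pace and stop on an object; the grip force is fixed at half the most. Time passes only in rows, so rows that do not move let the fingers close. It gives the time, the measured TCP pose, the force and the opening at its end, in the units of the state.
- manip.state(): the state, without advancing time (a new reading comes with each control period).
- manip.grab_frame(name): name is "scene" or "top" or "wrist"; returns a dict with "img" (420x560x3 uint8, blue, green, red), "range_z" (420x560 float32, m along the optical axis (not along the pixel's ray), 0 where there is no reading), "camera_matrix" (3x3 intrinsics, pixels), "world_from_camera" (4x4, takes a point from camera to world coordinates); the wrist camera has in their place "T_tool_cam" (4x4, takes a point from camera to tool coordinates, whose origin is the TCP and whose axes are the tool frame's). Camera axes: x right, y down, z forward; pixel columns grow to the right and rows downward; lengths in m; the calibration is good to about 2 mm. A picture is of the moment at which its call begins: read the wrist's pose just before it.
- manip.job_done(): hands the job in, once; it reports no verdict.
The state is a dict: "time": time; "joint_pos": joint angles; "joint_vel": joint speeds; "joint_efforts": joint torques, N m; "tool_pos": TCP position; "tool_rot": TCP orientation; "contact_force": force on the tool from outside, world axes, zero at the start; "ft_torque": the same for the moment, N m; "gripper_width": opening from 0.0 (shut) to 1.0 (fully open).
Only numpy, scipy, OpenCV 4.12 (cv2) and the standard library are available. Lean on these libraries where they do the work, as an engineer would, in place of code of your own. Each camera call takes 0.05 s, during which the arm holds its last target. There are 200 camera calls.

## Task

Three portable bench supplies stand on the workshop table, two switched on with their bats leaning to the back and one left off with its bat leaning to the front, towards you: switch that one on as well. Its toggle locks: pull the bat out along its own length against the spring until you feel it reach its stop, flip it over its centre to the back, and let it drop fully home so that it locks there. The supplies stand loose, so hold back once you feel the stop: do not drag, lift or tip them by more than a few millimetres, and leave the other two and the things around alone.

Things in the scene. Friction and masses are not known exactly. Their poses are not given: they have to be found in the camera images.
- supply_a: a portable grey steel bench power supply, 150 mm (its x) by 104 mm (its y) by 82 mm high with its feet, about 3.6 kg, standing loose on rubber feet; all three look the same. Origin: centre of its underside, on the bench; its x axis points from the black front panel (facing the robot, give or take 20 degrees) to its back, y to its left, z up. This is the one that starts switched off.
- pivot_a (a point): the pivot of supply_a's toggle, 100 mm above the bench, over the centre of its case; the toggle swings in the supply's x-z plane about the supply's y axis through this point. Two thin steel cheeks (54 mm long, 27 mm over all) stand around it, reaching 20 mm above the pivot; the lock itself is hidden in the case
- bat_a_grip (a point): the gripping point on the axis of supply_a's bat, 98 mm from the pivot when the bat is down (it moves with the bat). The bat is a bare aluminium round taper, thickest near its outer end: it runs from 46 mm to 119 mm from the pivot, 15 mm in diameter 60 mm from the pivot, 22 mm at this point, 25 mm at 112 mm. z axis: outward along the bat; y axis: the supply's y, along which it is best pinched (the pinched bat may also turn between the pads)
- bat_a (a joint): swing of supply_a's bat, rad: 0 = leaning 0.5 rad from upright towards the front panel and the robot (off), 0.5 = upright, 1.0 = leaning 0.5 rad to the back (on). With the bat down a lock inside the case holds it at either end, with 0.1 to 0.2 rad of play; forcing it only tips or drags the supply. Let go past the centre it snaps outward and down by itself
- pull_a (a joint): how far this bat is out along its own length, m; 0 = down. A spring draws it back: 9 N at 0, plus 0.06 N per mm (friction adds a few N). The hard stop lies 18 to 40 mm out: it differs each time and cannot be seen, only felt, and is the same along the swing within 2 mm. The bat is quite free to cross only in the last 4 mm before the stop. Past the stop, some 20 N drags the supply
- supply_b: a portable grey steel bench power supply, 150 mm (its x) by 104 mm (its y) by 82 mm high with its feet, about 3.6 kg, standing loose on rubber feet; all three look the same. Origin: centre of its underside, on the bench; its x axis points from the black front panel (facing the robot, give or take 20 degrees) to its back, y to its left, z up. It starts switched on and is to be left alone.
- pivot_b (a point): the pivot of supply_b's toggle, as pivot_a
- bat_b_grip (a point): the same point on supply_b's bat, as bat_a_grip
- bat_b (a joint): swing of supply_b's bat, as bat_a
- pull_b (a joint): pull of supply_b's bat, as pull_a
- supply_c: a portable grey steel bench power supply, 150 mm (its x) by 104 mm (its y) by 82 mm high with its feet, about 3.6 kg, standing loose on rubber feet; all three look the same. Origin: centre of its underside, on the bench; its x axis points from the black front panel (facing the robot, give or take 20 degrees) to its back, y to its left, z up. It starts switched on and is to be left alone.
- pivot_c (a point): the pivot of supply_c's toggle, as pivot_a
- bat_c_grip (a point): the same point on supply_c's bat, as bat_a_grip
- bat_c (a joint): swing of supply_c's bat, as bat_a
- pull_c (a joint): pull of supply_c's bat, as pull_a
- tray: a brass-coloured sheet-metal tray, 170 x 230 x 18 mm, on the bench to the robot's right; origin: centre of its underside. To be left alone
- remote: a black remote control, 130 x 45 x 18 mm, on the bench to the left; origin: centre of its underside. To be left alone
- screwdriver: a screwdriver lying on the bench to the left. To be left alone
Things that resemble listed ones, but are neither listed nor needed, are in the scene too. What is shaped like the supply_a but pink or turquoise is not meant.

How it is judged:
By the outcome, as a careful person would: the job done as asked, in the order asked, and still so for the second after the job is handed in, with the robot touching nothing.
It also fails if it takes over 58 s, if anything falls off the work surface, if the arm or the gripper's body presses on something with over 40 N, if the wrist force passes 120 N, or if a joint passes its speed limit or range.

## Working session

There is one attempt and no reset: what is moved stays moved. The work goes in short steps, Python scripts to look and compute and a tool call to move; the robot and the scene stay as the last step left them, time stands still between calls to the robot, and variables do not carry over. Pictures are saved under pics/ and viewed, about 8 in all and at most 12, crops included, and the job is handed in when it is done.

Besides the shell and the picture viewer there is one more tool, called after "Request:" by a JSON object that holds its "op" and its "data", one argument or row to a line. drive_tool: Moves the arm, as the interface text tells. Its arguments: {"type":"object","properties":{"motion":{"type":"array","items":{"type":"array"}}},"required":["motion"]}

```bash
mkdir -p pics; ls
python3 - <<'E'
from plant import manip
import cv2,numpy as np
print(manip.state(), manip.pinch_z)
for n in("scene","top"):
    f=manip.grab_frame(n); cv2.imwrite(f"pics/{n}0.png",f["img"]); np.savez(f"{n}0.npz",**f)
    print(n,f["camera_matrix"],f["world_from_camera"])
E
```

```text
pics
{'time': 0.0, 'joint_pos': array([-1.36096550e+00,  5.33776398e-02,  1.61431787e+00, -2.51738233e-05,
        1.47598344e+00, -1.18989187e-01]), 'joint_vel': array([-0.00116215,  0.00037522,  0.00037938,  0.00066521, -0.00014869,
        0.00055859]), 'joint_efforts': array([-1.63974048e-03, -3.93690383e+01, -3.70178425e+01, -3.40751894e-04,
        7.06750201e-03, -9.70515657e-06]), 'tool_pos': array([ 0.20169707, -0.59089469,  0.23003587]), 'tool_rot': array([ 0.5755837 , -0.57460208,  0.41197216, -0.41087077]), 'contact_force': array([-0.07044788,  0.47422138,  0.00597492]), 'ft_torque': array([ 0.08304717, -0.04719932, -0.02236938]), 'gripper_width': 1.0021973711032381} -0.0187
scene [[382.13310608   0.         269.61052496]
 [  0.         382.13310608 205.9541661 ]
 [  0.           0.           1.        ]] [[-0.29509538  0.66170054 -0.68925403  1.39661499]
 [ 0.95546675  0.20543521 -0.21184821  0.23748564]
 [ 0.00141697 -0.72107473 -0.69285584  0.94444793]
 [ 0.          0.          0.          1.        ]]
top [[480.98898815   0.         279.08642677]
 [  0.         480.98898815 217.35046477]
 [  0.           0.           1.        ]] [[-0.02321309 -0.98416859  0.17570813  0.35613322]
 [-0.99964996  0.02061852 -0.01657786  0.02440786]
 [ 0.01269257 -0.17603145 -0.98430271  1.30237175]
 [ 0.          0.          0.          1.        ]]
```

View pics/scene0.png

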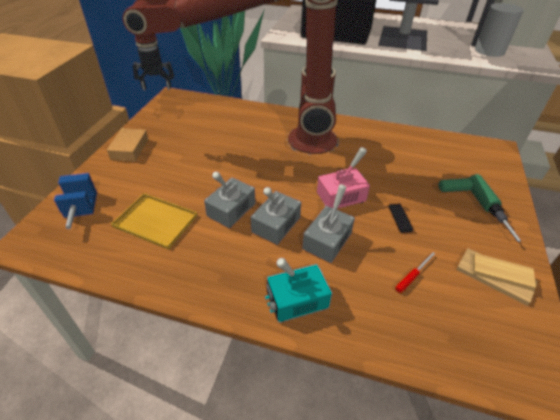

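View pics/top0.png

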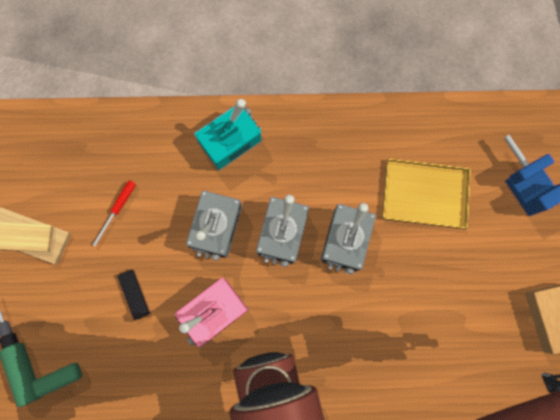

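Candidates, by top-image pixel:
- grey left (213,225), bat to the front at (201,236)
- grey middle (283,230), bat to the back
- grey right (349,237), bat to the back
- pink (211,312) and turquoise (228,137), both excluded by the description

I choose the grey left one. Next I check it in a close crop and measure it.

```bash
cat > h.py <<'E'
import numpy as np,cv2
def cloud(f,T=None):
    K=f["camera_matrix"];z=f["range_z"];v,u=np.mgrid[:z.shape[0],:z.shape[1]]
    P=np.stack([(u-K[0,2])/K[0,0]*z,(v-K[1,2])/K[1,1]*z,z],-1)
    T=f["world_from_camera"] if T is None else T
    W=P@T[:3,:3].T+T[:3,3]; W[z==0]=np.nan
    return W
E
python3 - <<'E'
from h import *
f=np.load("top0.npz");W=cloud(f)
img=f["img"][170:280,170:390]
s=np.load("scene0.npz")
a=cv2.resize(img,(800,400),interpolation=3);cv2.imwrite("pics/crop0.png",a)
for nm,(u0,u1,v0,v1) in dict(a=(180,246,183,264),b=(252,312,190,270),c=(318,380,195,277)).items():
    w=W[v0:v1,u0:u1].reshape(-1,3);w=w[~np.isnan(w[:,0])]
    t=w[(w[:,2]>.074)&(w[:,2]<.088)]
    r=cv2.minAreaRect((t[:,:2]*1000).astype(np.float32)); print(nm,"rect",r,len(t))
    b=w[w[:,2]>.150]; print("bat",len(b))
    for lo in np.arange(.12,.23,.01):
        q=b[(b[:,2]>=lo)&(b[:,2]<lo+.01)]
        if len(q): print(round(lo,3),len(q),q.mean(0).round(4))
Ws=cloud(s).reshape(-1,3)
# scene cam cloud of bat a
w=Ws[(Ws[:,0]>.3)&(Ws[:,0]<.75)&(Ws[:,1]>.0)&(Ws[:,1]<.3)]
b=w[(w[:,2]>.125)&(w[:,0]>.38)]
for lo in np.arange(.12,.23,.01):
    q=b[(b[:,2]>=lo)&(b[:,2]<lo+.01)]
    if len(q): print("s",round(lo,3),len(q),q.mean(0).round(4),q.min(0).round(3),q.max(0).round(3))
E
```

```text
a rect ((564.818603515625, 173.36151123046875), (104.85423278808594, 152.53749084472656), 73.99817657470703) 1938
bat 137
0.15 8 [0.5422 0.1773 0.1546]
0.16 10 [0.5381 0.1784 0.1653]
0.17 11 [0.5327 0.1801 0.176 ]
0.18 10 [0.5284 0.1804 0.1852]
0.19 34 [0.516  0.1836 0.197 ]
0.2 63 [0.5147 0.1877 0.2047]
0.21 1 [0.5139 0.1923 0.2107]
b rect ((544.0558471679688, -4.606147766113281), (104.26142883300781, 152.74317932128906), 74.20049285888672) 1945
bat 174
0.15 15 [ 0.5663 -0.0125  0.1546]
0.16 16 [ 0.5712 -0.0127  0.1651]
0.17 20 [ 0.5758 -0.0139  0.1755]
0.18 26 [ 0.5812 -0.0148  0.1854]
0.19 25 [ 0.5873 -0.0178  0.1958]
0.2 68 [ 0.5941 -0.0188  0.2039]
0.21 4 [ 0.5918 -0.0191  0.2116]
c rect ((521.0112915039062, -175.70423889160156), (104.61260986328125, 152.6227569580078), 72.41834259033203) 1896
bat 179
0.15 17 [ 0.5447 -0.1809  0.1549]
0.16 17 [ 0.5491 -0.1828  0.1661]
0.17 19 [ 0.5527 -0.1846  0.175 ]
0.18 26 [ 0.5578 -0.1858  0.1851]
0.19 27 [ 0.564  -0.1867  0.1964]
0.2 70 [ 0.571  -0.1912  0.2047]
0.21 3 [ 0.5696 -0.1905  0.2115]
s 0.12 8 [0.5545 0.1801 0.1278] [0.547 0.177 0.126] [0.56  0.184 0.13 ]
s 0.13 11 [0.5499 0.1803 0.1349] [0.544 0.175 0.13 ] [0.555 0.186 0.139]
s 0.14 15 [0.5455 0.1815 0.1453] [0.541 0.176 0.141] [0.55  0.188 0.15 ]
s 0.15 15 [0.5405 0.1834 0.1557] [0.537 0.176 0.151] [0.546 0.191 0.16 ]
s 0.16 20 [0.5362 0.1853 0.1653] [0.529 0.177 0.161] [0.543 0.194 0.169]
s 0.17 19 [0.5332 0.1859 0.1756] [0.527 0.178 0.17 ] [0.538 0.196 0.18 ]
s 0.18 23 [0.5284 0.1876 0.1847] [0.521 0.178 0.18 ] [0.534 0.197 0.189]
s 0.19 30 [0.5237 0.1882 0.1951] [0.514 0.178 0.19 ] [0.533 0.201 0.2  ]
s 0.2 31 [0.5179 0.1906 0.2047] [0.506 0.181 0.2  ] [0.525 0.2   0.209]
```

View pics/crop0.png

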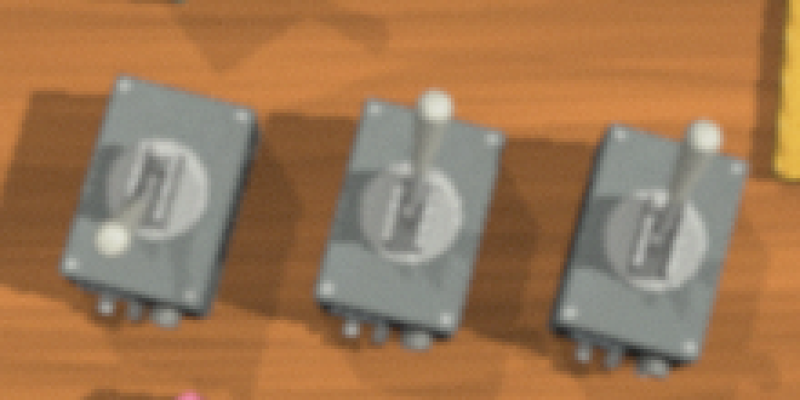

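Crop: the bat of the left supply (112,238) leans towards the robot. The bats at (435,105) and (704,135) lean back. So supply_a is the left one, with pivot ≈ (0.565, 0.1735, 0.100) and yaw ≈ -16.1°.

```bash
cat >> h.py <<'E'
from scipy.spatial.transform import Rotation as Ro
yaw=np.radians(-16.1); X=np.array([np.cos(yaw),np.sin(yaw),0]);Y=np.array([-np.sin(yaw),np.cos(yaw),0]);Z=np.array([0,0,1.])
piv=np.array([.565,.1735,.100])
def rot(s): q=s["tool_rot"]; return Ro.from_quat([q[1],q[2],q[3],q[0]])
def target(L,ang,sgn):   # ang: lean from upright, + to back; L: TCP distance from pivot
    e=np.sin(ang)*X+np.cos(ang)*Z; x=sgn*Y
    return piv+L*e, Ro.from_matrix(np.stack([x,-e,np.cross(x,-e)],1))
def go(s,p,R):           # shift (first, current axes) then turn, in move units
    r=rot(s); return (r.inv().apply(p-s["tool_pos"])/.025).round(2),(np.degrees((r.inv()*R).as_rotvec())/5).round(2)
E
python3 - <<'E'
from h import *
from plant import manip
s=manip.state();print(rot(s).as_matrix().round(3))
for sg in(1,-1):
    p,R=target(.17,-.5,sg);print(p,*go(s,p,R)); print("Zup", go(s,np.array([.42,.0,.38]),R)[0])
E
```

```text
[[ 0.323 -0.     0.946]
 [-0.946  0.002  0.323]
 [-0.002 -1.     0.   ]]
[0.48669425 0.19610179 0.24918904] [-26.12  -0.71  20.96] [ -2.3  -28.24  -7.22]
Zup [-19.56  -5.95  15.9 ]
[0.48669425 0.19610179 0.24918904] [-26.12  -0.71  20.96] [ 5.55  6.84 -1.77]
Zup [-19.56  -5.95  15.9 ]
```

Request:
{"op": "drive_tool", "data": {
  "motion": [
    [[-1, -1, 0.8], [0, 0, 0], -1],
    [[-1, -1, 0.8], [0, 0, 0], -1],
    [[-1, -1, 0.8], [0, 0, 0], -1],
    [[-1, -1, 0.8], [0, 0, 0], -1],
    [[-1, 0, 0.8], [0, 0, 0], -1],
    [[-1, 0, 0.8], [0, 0, 0], -1],
    [[-1, 0, 0.8], [0, 0, 0], -1],
    [[-1, 0, 0.8], [0, 0, 0], -1],
    [[-1, 0, 0.8], [0, 0, 0], -1],
    [[-1, 0, 0.8], [0, 0, 0], -1],
    [[-1, 0, 0.8], [0, 0, 0], -1],
    [[-1, 0, 0.8], [0, 0, 0], -1]
  ]
}}

```text
time: 1.3
tool_pos: [0.3321, -0.2287, 0.3308]
tool_rot: [0.575, -0.575, 0.412, -0.411]
contact_force: [0.6, 0.3, 1.3]
gripper_width: 1.002
```

Request:
{"op": "drive_tool", "data": {
  "motion": [
    [[-1, 0, 0.8], [0, 0, 0], -1],
    [[-1, 0, 0.8], [0, 0, 0], -1],
    [[-1, 0, 0.8], [0, 0, 0], -1],
    [[-1, 0, 0.8], [0, 0, 0], -1],
    [[-1, 0, 0.8], [0, 0, 0], -1],
    [[-1, 0, 0.8], [0, 0, 0], -1],
    [[-1, 0, 0.8], [0, 0, 0], -1],
    [[-1, 0, 0.8], [0, 0, 0], -1],
    [[-1, 0, 0.8], [0, 0, 0], -1],
    [[-1, 0, 0.8], [0, 0, 0], -1],
    [[-1, 0, 0.8], [0, 0, 0], -1],
    [[-1, 0, 0.8], [0, 0, 0], -1]
  ]
}}

```text
time: 2.5
tool_pos: [0.4624, 0.1327, 0.3308]
tool_rot: [-0.575, 0.575, -0.411, 0.411]
contact_force: [-0.5, -0.7, -0.2]
gripper_width: 1.005
```

Request:
{"op": "drive_tool", "data": {
  "motion": [
    [[0, 0, 0], [0.8, 1, -0.25], -1],
    [[0, 0, 0], [0.8, 1, -0.25], -1],
    [[0, 0, 0], [0.8, 1, -0.25], -1],
    [[0, 0, 0], [0.8, 1, -0.25], -1],
    [[0, 0, 0], [0.8, 1, -0.25], -1],
    [[0, 0, 0], [0.8, 1, -0.25], -1],
    [[0, 0, 0], [0.75, 0.85, -0.25], -1],
    [[0, 0, 0], [0, 0, 0], -1],
    [[0, 0, 0], [0, 0, 0], -1]
  ]
}}

```text
time: 3.4
tool_pos: [0.462, 0.1316, 0.3309]
tool_rot: [-0.516, 0.308, -0.408, 0.687]
contact_force: [0.5, 0.4, 0.2]
gripper_width: 1.004
```

Run:
```python
from h import *
from plant import manip
s=manip.state();print(s["time"],s["tool_pos"],s["joint_pos"].round(2))
for L in(.2,.16): print(*go(s,*target(L,-.5,-1)))
f=manip.grab_frame("wrist");cv2.imwrite("pics/w1.png",f["img"]);np.savez("w1.npz",pos=s["tool_pos"],R=rot(s).as_matrix(),**f)
```

```text
3.4 [0.46202753 0.13156192 0.33086839] [ 0.27 -0.63  2.05 -0.26  1.29  2.14]
[-2.76  1.78 -1.35] [0.02 0.02 0.02]
[-2.76  3.38 -1.35] [0.02 0.02 0.02]
```

View pics/w1.png

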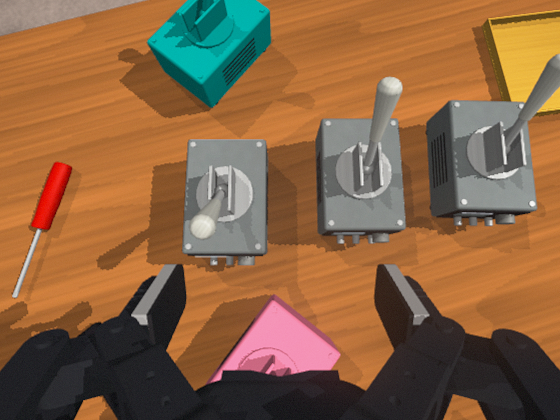

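The wrist view shows the forward-leaning bat at (203,225), on the left grey supply. Orientation is right, so I line up on its axis.

Request:
{"op": "drive_tool", "data": {
  "motion": [
    [[-0.92, 0.6, -0.45], [0, 0, 0], -1],
    [[-0.92, 0.6, -0.45], [0, 0, 0], -1],
    [[-0.92, 0.58, -0.45], [0, 0, 0], -1],
    [[0, 0, 0], [0, 0, 0], -1],
    [[0, 0, 0], [0, 0, 0], -1]
  ]
}}

```text
time: 3.95
tool_pos: [0.4739, 0.1996, 0.2757]
tool_rot: [-0.516, 0.308, -0.408, 0.688]
contact_force: [-0.6, -0.8, 0.6]
gripper_width: 1.001
```

Run:
```python
from h import *
from plant import manip
s=manip.state();r=rot(s)
f=manip.grab_frame("wrist");cv2.imwrite("pics/w2.png",f["img"])
T=np.eye(4);T[:3,:3]=r.as_matrix();T[:3,3]=s["tool_pos"]
W=cloud(f,T@f["T_tool_cam"]).reshape(-1,3);W=W[~np.isnan(W[:,0])]
d=W-piv;e=np.sin(-.5)*X+np.cos(-.5)*Z;n=np.cross(Y,e)  # n: towards back
l,a,b=d@e,d@Y,d@n
m=(abs(a)<.03)&(abs(b)<.03)&(l>.045)&(l<.13)
for lo in np.arange(.05,.125,.01):
    k=m&(l>=lo)&(l<lo+.01)
    if k.sum()>5:print(round(lo,3),k.sum(),"y %.4f..%.4f  n %.4f..%.4f"%(*np.percentile(a[k],[2,98]),*np.percentile(b[k],[2,98])))
print("lmax",l[m].max())
t=W[(abs(W[:,2]-.082)<.006)&(np.linalg.norm(W[:,:2]-piv[:2],axis=1)<.1)]
print(cv2.minAreaRect((t[:,:2]*1000).astype(np.float32)))
print(s["time"],*go(s,*target(.0793,-.5,-1)))
```

```text
0.05 29 y -0.0049..0.0067  n 0.0024..0.0059
0.06 24 y -0.0052..0.0070  n 0.0032..0.0066
0.07 38 y -0.0063..0.0082  n 0.0033..0.0078
0.08 38 y -0.0072..0.0087  n 0.0038..0.0085
0.09 52 y -0.0082..0.0091  n 0.0043..0.0095
0.1 65 y -0.0087..0.0099  n 0.0052..0.0105
0.11 699 y -0.0099..0.0113  n -0.0102..0.0103
0.12 109 y -0.0061..0.0068  n -0.0072..0.0050
lmax 0.12156358420664568
((562.101806640625, 175.28976440429688), (104.10347747802734, 150.46961975097656), 73.93453979492188)
3.95 [-0.02  4.81 -0.04] [0.02 0.01 0.04]
```

View pics/w2.png

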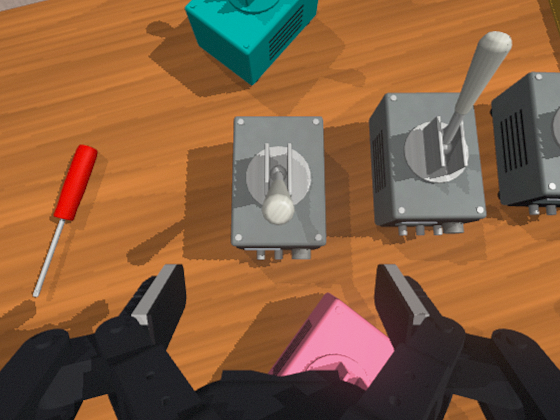

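Aligned: the bat axis at (278,205) is within 1 mm of the tool line. I advance along it and grip.

Request:
{"op": "drive_tool", "data": {
  "motion": [
    [[-0.05, 0.8, -0.04], [0, 0, 0], -1],
    [[0, 0.8, 0], [0, 0, 0], -1],
    [[0, 0.8, 0], [0, 0, 0], -1],
    [[0, 0.8, 0], [0, 0, 0], -1],
    [[0, 0.8, 0], [0, 0, 0], -1],
    [[0, 0.8, 0], [0, 0, 0], -1],
    [[0, 0, 0], [0, 0, 0], -1],
    [[0, 0, 0], [0, 0, 0], -1]
  ]
}}

```text
time: 4.8
tool_pos: [0.5289, 0.1844, 0.1715]
tool_rot: [-0.516, 0.306, -0.408, 0.688]
contact_force: [1.8, 0.3, -0.3]
gripper_width: 0.997
```

Request:
{"op": "drive_tool", "data": {
  "motion": [
    [[0, 0, 0], [0, 0, 0], 0],
    [[0, 0, 0], [0, 0, 0], 0],
    [[0, 0, 0], [0, 0, 0], 0.3],
    [[0, 0, 0], [0, 0, 0], 1],
    [[0, 0, 0], [0, 0, 0], 1],
    [[0, 0, 0], [0, 0, 0], 1],
    [[0, 0, 0], [0, 0, 0], 1],
    [[0, 0, 0], [0, 0, 0], 1],
    [[0, 0, 0], [0, 0, 0], 1],
    [[0, 0, 0], [0, 0, 0], 1]
  ]
}}

```text
time: 5.8
tool_pos: [0.5286, 0.1852, 0.171]
tool_rot: [-0.516, 0.307, -0.407, 0.688]
contact_force: [-3.8, -0.9, 5.6]
gripper_width: 0.253
```

Request:
{"op": "drive_tool", "data": {
  "motion": [
    [[0, -0.08, 0], [0, 0, 0], 1],
    [[0, -0.08, 0], [0, 0, 0], 1],
    [[0, -0.08, 0], [0, 0, 0], 1],
    [[0, 0, 0], [0, 0, 0], 1],
    [[0, 0, 0], [0, 0, 0], 1]
  ]
}}

```text
time: 6.3
tool_pos: [0.5253, 0.1855, 0.1734]
tool_rot: [-0.516, 0.308, -0.408, 0.688]
contact_force: [7.7, -0.3, -8.0]
gripper_width: 0.253
```

```bash
cat > st.py <<'E'
from h import *
from plant import manip
s=manip.state();f=s["contact_force"];d=s["tool_pos"]-piv;R=rot(s).as_matrix()
print("t",s["time"],"w",s["gripper_width"].round(3),"F tool xyz",(R.T@f).round(2),"F|supply XYZ",f@X.round(3),f@Y,f[2])
print("L",np.linalg.norm(d).round(4),"ang",np.arctan2(d@X,d[2]).round(3),"y",(d@Y).round(4),"toolang",np.arctan2(-R[:,1]@X,-R[2,1]).round(3),"q",s["joint_pos"].round(2))
E
python3 st.py
```

```text
Traceback (most recent call last):
  File "st.py", line 4, in <module>
    print("t",s["time"],"w",s["gripper_width"].round(3),"F tool xyz",(R.T@f).round(2),"F|supply XYZ",f@X.round(3),f@Y,f[2])
                            ^^^^^^^^^^^^^^^^^^^^^^^^
AttributeError: 'float' object has no attribute 'round'
```

Request:
{"op": "drive_tool", "data": {
  "motion": [
    [[0, -0.1, 0], [0, 0, 0], 1],
    [[0, -0.1, 0], [0, 0, 0], 1],
    [[0, -0.1, 0], [0, 0, 0], 1],
    [[0, -0.1, 0], [0, 0, 0], 1],
    [[0, 0, 0], [0, 0, 0], 1],
    [[0, 0, 0], [0, 0, 0], 1]
  ]
}}

```text
time: 6.9
tool_pos: [0.5206, 0.1868, 0.1819]
tool_rot: [-0.516, 0.308, -0.408, 0.688]
contact_force: [7.8, -0.6, -7.1]
gripper_width: 0.253
```

```bash
sed -i 's/s\["gripper_width"\].round(3)/round(s["gripper_width"],3)/; s/X.round(3)/X/' st.py; python3 st.py
```

```text
t 6.9 w 0.253 F tool xyz [-1.63  9.9   3.36] F|supply XYZ 7.685928182436298 1.6044507019736076 -7.0941621487844095
L 0.0941 ang -0.515 y 0.0005 toolang -0.498 q [ 0.36 -0.32  2.09 -0.35  0.99  2.35]
```

Request:
{"op": "drive_tool", "data": {
  "motion": [
    [[0, -0.08, 0.04], [0, 0, 0], 1],
    [[0, -0.08, 0], [0, 0, 0], 1],
    [[0, 0, 0], [0, 0, 0], 1]
  ]
}}

```text
time: 7.2
tool_pos: [0.5193, 0.1872, 0.1856]
tool_rot: [-0.516, 0.308, -0.408, 0.688]
contact_force: [8.0, 0.1, -8.0]
gripper_width: 0.252
```

```bash
python3 st.py
```

```text
t 7.2 w 0.252 F tool xyz [-2.36 10.67  2.9 ] F|supply XYZ 7.6461576867750685 2.323910575680626 -7.993844637172353
L 0.098 ang -0.509 y 0.0004 toolang -0.497 q [ 0.36 -0.32  2.09 -0.35  1.    2.34]
```

Request:
{"op": "drive_tool", "data": {
  "motion": [
    [[0, -0.06, 0], [0, 0, 0], 1],
    [[0, 0, 0], [0, 0, 0], 1]
  ]
}}

```text
time: 7.4
tool_pos: [0.5185, 0.1874, 0.1868]
tool_rot: [-0.516, 0.308, -0.408, 0.688]
contact_force: [7.0, -1.1, -8.3]
gripper_width: 0.254
```

```bash
python3 st.py
```

```text
t 7.4 w 0.254 F tool xyz [-0.91 10.6   2.23] F|supply XYZ 7.020535050142158 0.879085721806451 -8.257472207756939
L 0.0994 ang -0.509 y 0.0004 toolang -0.497 q [ 0.36 -0.32  2.09 -0.35  1.    2.34]
```

Request:
{"op": "drive_tool", "data": {
  "motion": [
    [[0, -0.06, 0.02], [0, 0, 0], 1],
    [[0, 0, 0], [0, 0, 0], 1]
  ]
}}

```text
time: 7.6
tool_pos: [0.5181, 0.1874, 0.188]
tool_rot: [-0.515, 0.308, -0.408, 0.688]
contact_force: [6.3, -0.0, -9.3]
gripper_width: 0.251
```

Request:
{"op": "drive_tool", "data": {
  "motion": [
    [[0, -0.06, 0], [0, 0, 0], 1],
    [[0, 0, 0], [0, 0, 0], 1]
  ]
}}

```text
time: 7.8
tool_pos: [0.5174, 0.1876, 0.1893]
tool_rot: [-0.515, 0.308, -0.408, 0.688]
contact_force: [7.1, -0.0, -8.3]
gripper_width: 0.256
```

Axial ≈ 10.6 N, so no stop yet.

Request:
{"op": "drive_tool", "data": {
  "motion": [
    [[0, -0.06, 0], [0, 0, 0], 1],
    [[0, 0, 0], [0, 0, 0], 1]
  ]
}}

```text
time: 8.0
tool_pos: [0.5166, 0.1877, 0.1901]
tool_rot: [-0.515, 0.308, -0.408, 0.688]
contact_force: [7.6, -0.3, -10.3]
gripper_width: 0.253
```

Request:
{"op": "drive_tool", "data": {
  "motion": [
    [[0, -0.04, 0], [0, 0, 0], 1],
    [[0, 0, 0], [0, 0, 0], 1]
  ]
}}

```text
time: 8.2
tool_pos: [0.516, 0.1877, 0.1902]
tool_rot: [-0.515, 0.309, -0.408, 0.687]
contact_force: [11.3, -1.1, -14.0]
gripper_width: 0.253
```

```bash
python3 st.py
```

```text
t 8.2 w 0.253 F tool xyz [-2.12 17.67  3.18] F|supply XYZ 11.212378431553448 2.048903181590938 -14.033970122158346
L 0.1036 ang -0.515 y 0.0001 toolang -0.496 q [ 0.36 -0.33  2.09 -0.35  1.01  2.34]
```

The stop is felt: 17.7 N axial with hardly any motion, at TCP radius ≈ 0.1034 m. I back off about 2 mm into the free band before swinging.

Request:
{"op": "drive_tool", "data": {
  "motion": [
    [[0, 0.06, 0.02], [0, 0, 0], 1],
    [[0, 0.06, 0], [0, 0, 0], 1],
    [[0, 0, 0], [0, 0, 0], 1]
  ]
}}

```text
time: 8.5
tool_pos: [0.5179, 0.1874, 0.1885]
tool_rot: [-0.515, 0.308, -0.408, 0.687]
contact_force: [7.1, 0.2, -8.7]
gripper_width: 0.255
```

```bash
python3 st.py
```

```text
t 8.5 w 0.255 F tool xyz [-2.25 10.89  1.83] F|supply XYZ 6.796940903921599 2.2107046177690055 -8.71525501082192
L 0.1012 ang -0.506 y 0.0003 toolang -0.496 q [ 0.36 -0.33  2.08 -0.35  1.    2.34]
```

Request:
{"op": "drive_tool", "data": {
  "motion": [
    [[0, -0.01, 0.178], [-0.5, 0, 0], 1],
    [[0, 0.004, 0.178], [-0.5, 0, 0], 1],
    [[0, 0.004, 0.178], [-0.5, 0, 0], 1],
    [[0, 0, 0], [0, 0, 0], 1]
  ]
}}

```text
time: 8.9
tool_pos: [0.53, 0.1839, 0.1949]
tool_rot: [-0.493, 0.341, -0.453, 0.659]
contact_force: [3.8, 1.3, -10.2]
gripper_width: 0.253
```

```bash
python3 st.py
```

```text
t 8.9 w 0.253 F tool xyz [-2.34 10.67 -0.58] F|supply XYZ 3.261372668689755 2.2969386692705847 -10.183685840774244
L 0.1017 ang -0.367 y 0.0003 toolang -0.364 q [ 0.3  -0.26  1.99 -0.22  1.11  2.22]
```

Swinging freely: 10.7 N axial and almost nothing tangential. Continuing.

Request:
{"op": "drive_tool", "data": {
  "motion": [
    [[0, 0.004, 0.178], [-0.5, 0, 0], 1],
    [[0, 0.004, 0.178], [-0.5, 0, 0], 1],
    [[0, 0.004, 0.178], [-0.5, 0, 0], 1],
    [[0, 0.004, 0.178], [-0.5, 0, 0], 1],
    [[0, 0, 0], [0, 0, 0], 1]
  ]
}}

```text
time: 9.4
tool_pos: [0.5462, 0.1792, 0.1994]
tool_rot: [-0.462, 0.383, -0.509, 0.617]
contact_force: [2.6, 1.7, -11.5]
gripper_width: 0.258
```

```bash
python3 st.py
```

```text
t 9.4 w 0.258 F tool xyz [-2.36 11.64 -0.18] F|supply XYZ 2.0189095601758096 2.322219884576623 -11.46932637309805
L 0.1013 ang -0.196 y 0.0003 toolang -0.189 q [ 0.23 -0.14  1.86 -0.1   1.26  2.11]
```

Request:
{"op": "drive_tool", "data": {
  "motion": [
    [[0, 0.004, 0.178], [-0.5, 0, 0], 1],
    [[0, 0.004, 0.178], [-0.5, 0, 0], 1],
    [[0, 0.004, 0.178], [-0.5, 0, 0], 1],
    [[0, 0.004, 0.178], [-0.5, 0, 0], 1],
    [[0, 0, 0], [0, 0, 0], 1]
  ]
}}

```text
time: 9.9
tool_pos: [0.5629, 0.1745, 0.2017]
tool_rot: [-0.427, 0.422, -0.56, 0.571]
contact_force: [2.5, 3.1, -11.5]
gripper_width: 0.25
```

```bash
python3 st.py
```

```text
t 9.9 w 0.25 F tool xyz [-3.7  11.53  1.36] F|supply XYZ 1.5480497231265822 3.6577572391291273 -11.520626689804434
L 0.1017 ang -0.022 y 0.0004 toolang -0.016 q [ 0.18 -0.02  1.74 -0.01  1.41  2.03]
```

Request:
{"op": "drive_tool", "data": {
  "motion": [
    [[0.02, 0.004, 0.178], [-0.5, 0, 0], 1],
    [[0, 0.004, 0.178], [-0.5, 0, 0], 1],
    [[0, 0.004, 0.178], [-0.5, 0, 0], 1],
    [[0, 0.004, 0.178], [-0.5, 0, 0], 1],
    [[0, 0, 0], [0, 0, 0], 1]
  ]
}}

```text
time: 10.4
tool_pos: [0.5798, 0.1695, 0.2011]
tool_rot: [0.389, -0.457, 0.608, -0.52]
contact_force: [-0.7, 2.1, -10.7]
gripper_width: 0.249
```

```bash
python3 st.py
```

```text
t 10.4 w 0.249 F tool xyz [-1.86 10.81  0.41] F|supply XYZ -1.2880846961586054 1.8303184616274115 -10.741612189401911
L 0.1022 ang 0.15 y 0.0003 toolang 0.158 q [0.13 0.11 1.6  0.06 1.57 1.98]
```

Request:
{"op": "drive_tool", "data": {
  "motion": [
    [[0, 0.014, 0.178], [-0.5, 0, 0], 1],
    [[0, 0.004, 0.178], [-0.5, 0, 0], 1],
    [[0, 0.004, 0.178], [-0.5, 0, 0], 1],
    [[0, 0.004, 0.178], [-0.5, 0, 0], 1],
    [[0, 0, 0], [0, 0, 0], 1]
  ]
}}

```text
time: 10.9
tool_pos: [0.5962, 0.1648, 0.1968]
tool_rot: [0.348, -0.49, 0.651, -0.465]
contact_force: [-2.9, 2.5, -11.4]
gripper_width: 0.261
```

```bash
python3 st.py
```

```text
t 10.9 w 0.261 F tool xyz [-1.62 11.88  0.41] F|supply XYZ -3.4740214332575032 1.5870151254537357 -11.369073487221709
L 0.1021 ang 0.323 y 0.0003 toolang 0.332 q [0.1  0.25 1.47 0.12 1.72 1.95]
```

Request:
{"op": "drive_tool", "data": {
  "motion": [
    [[0, 0.004, 0.178], [-0.5, 0, 0], 1],
    [[0, 0.004, 0.178], [-0.5, 0, 0], 1],
    [[0, 0.004, 0.178], [-0.5, 0, 0], 1],
    [[0, 0.004, 0.14], [-0.4, 0, 0], 1],
    [[0, 0, 0], [0, 0, 0], 1]
  ]
}}

```text
time: 11.4
tool_pos: [0.6108, 0.1607, 0.1903]
tool_rot: [0.306, -0.517, 0.687, -0.41]
contact_force: [-5.8, 4.3, -12.8]
gripper_width: 0.251
```

```bash
python3 st.py
```

```text
t 11.4 w 0.251 F tool xyz [-2.57 14.5   0.11] F|supply XYZ -6.81385288867208 2.5346148183913435 -12.802037097045487
L 0.102 ang 0.485 y 0.0004 toolang 0.497 q [0.07 0.39 1.35 0.17 1.87 1.93]
```

Swung to the back end. Now I let the spring draw it home while following it in.

Request:
{"op": "drive_tool", "data": {
  "motion": [
    [[0, 0.1, 0], [0, 0, 0], 1],
    [[0, 0.1, 0], [0, 0, 0], 1],
    [[0, 0.1, 0], [0, 0, 0], 1],
    [[0, 0.1, 0], [0, 0, 0], 1],
    [[0, 0.1, 0], [0, 0, 0], 1],
    [[0, 0.1, 0], [0, 0, 0], 1],
    [[0, 0, 0], [0, 0, 0], 1]
  ]
}}

```text
time: 12.1
tool_pos: [0.6049, 0.1624, 0.1789]
tool_rot: [0.307, -0.516, 0.687, -0.41]
contact_force: [-4.1, 2.5, -8.7]
gripper_width: 0.254
```

```bash
python3 st.py
```

```text
t 12.1 w 0.254 F tool xyz [-1.3   9.86  0.1 ] F|supply XYZ -4.5976724987004225 1.2978469523707281 -8.722578952121657
L 0.0891 ang 0.484 y 0.0004 toolang 0.496 q [0.07 0.38 1.38 0.17 1.85 1.93]
```

Request:
{"op": "drive_tool", "data": {
  "motion": [
    [[0, 0.1, 0], [0, 0, 0], 1],
    [[0, 0.1, 0], [0, 0, 0], 1],
    [[0, 0.1, 0], [0, 0, 0], 1],
    [[0, 0, 0], [0, 0, 0], 1],
    [[0, 0, 0], [0, 0, 0], 1]
  ]
}}

```text
time: 12.6
tool_pos: [0.6018, 0.1633, 0.1726]
tool_rot: [0.307, -0.516, 0.687, -0.41]
contact_force: [-2.6, 3.6, -8.3]
gripper_width: 0.258
```

```bash
python3 st.py
```

```text
t 12.6 w 0.258 F tool xyz [-2.77  8.98  0.83] F|supply XYZ -3.52533892949065 2.761538174218261 -8.298375543572751
L 0.082 ang 0.484 y 0.0004 toolang 0.495 q [0.07 0.38 1.39 0.17 1.84 1.93]
```

Request:
{"op": "drive_tool", "data": {
  "motion": [
    [[0, 0.05, 0], [0, 0, 0], 1],
    [[0, 0.03, 0], [0, 0, 0], 1],
    [[0, 0, 0], [0, 0, 0], 1],
    [[0, 0, 0], [0, 0, 0], 1]
  ]
}}

```text
time: 13.0
tool_pos: [0.6009, 0.1635, 0.1709]
tool_rot: [0.307, -0.516, 0.687, -0.41]
contact_force: [-3.8, 3.5, -9.3]
gripper_width: 0.251
```

```bash
python3 st.py
```

```text
t 13.0 w 0.251 F tool xyz [-2.31 10.36  0.36] F|supply XYZ -4.606909228389503 2.303426374130654 -9.291801987154743
L 0.0801 ang 0.484 y 0.0004 toolang 0.495 q [0.07 0.38 1.4  0.17 1.83 1.93]
```

Request:
{"op": "drive_tool", "data": {
  "motion": [
    [[0, 0.04, 0], [0, 0, 0], 1],
    [[0, 0.04, 0], [0, 0, 0], 1],
    [[0, 0, 0], [0, 0, 0], 1],
    [[0, 0, 0], [0, 0, 0], 1]
  ]
}}

```text
time: 13.4
tool_pos: [0.6008, 0.1636, 0.1705]
tool_rot: [0.308, -0.515, 0.686, -0.411]
contact_force: [0.5, 2.0, -1.0]
gripper_width: 0.255
```

```bash
python3 st.py
```

```text
t 13.4 w 0.255 F tool xyz [-2.09  0.97  0.37] F|supply XYZ -0.12667489942656746 2.089033218062224 -1.034895130371515
L 0.0797 ang 0.485 y 0.0004 toolang 0.493 q [0.07 0.38 1.4  0.17 1.83 1.93]
```

The force dropped to about 1 N at the starting radius, so it is home. I open and retreat along the bat.

Request:
{"op": "drive_tool", "data": {
  "motion": [
    [[0, 0, 0], [0, 0, 0], 0],
    [[0, 0, 0], [0, 0, 0], -1],
    [[0, 0, 0], [0, 0, 0], -1],
    [[0, 0, 0], [0, 0, 0], -1],
    [[0, 0, 0], [0, 0, 0], -1],
    [[0, 0, 0], [0, 0, 0], -1],
    [[0, 0, 0], [0, 0, 0], -1]
  ]
}}

```text
time: 14.1
tool_pos: [0.5999, 0.1637, 0.169]
tool_rot: [0.307, -0.516, 0.687, -0.41]
contact_force: [-0.3, -0.7, 0.2]
gripper_width: 1.003
```

Request:
{"op": "drive_tool", "data": {
  "motion": [
    [[0, -0.5, 0], [0, 0, 0], -1],
    [[0, -0.8, 0], [0, 0, 0], -1],
    [[0, -0.8, 0], [0, 0, 0], -1],
    [[0, -0.8, 0], [0, 0, 0], -1],
    [[0, -0.8, 0], [0, 0, 0], -1],
    [[0, -0.8, 0], [0, 0, 0], -1],
    [[0, -0.8, 0], [0, 0, 0], -1],
    [[0, 0, 0], [0, 0, 0], -1],
    [[0, 0, 0], [0, 0, 0], -1]
  ]
}}

```text
time: 15.0
tool_pos: [0.6607, 0.1463, 0.2861]
tool_rot: [0.307, -0.516, 0.686, -0.41]
contact_force: [-1.0, -0.1, -0.4]
gripper_width: 0.999
```

```bash
python3 st.py
python3 - <<'E'
from h import *
from plant import manip
s=manip.state();r=rot(s)
f=manip.grab_frame("wrist");T=np.eye(4);T[:3,:3]=r.as_matrix();T[:3,3]=s["tool_pos"]
cv2.imwrite("pics/w3.png",f["img"])
W=cloud(f,T@f["T_tool_cam"]).reshape(-1,3);W=W[~np.isnan(W[:,0])]
e=np.sin(.5)*X+np.cos(.5)*Z;n=np.cross(Y,e);d=W-piv;l,a,b=d@e,d@Y,d@n
m=(abs(a)<.03)&(abs(b)<.035)&(l>.045)&(l<.16)
for lo in np.arange(.05,.16,.01):
    k=m&(l>=lo)&(l<lo+.01)
    if k.sum()>5:print(round(lo,3),k.sum(),"y %.4f..%.4f  n %.4f..%.4f"%(*np.percentile(a[k],[2,98]),*np.percentile(b[k],[2,98])))
print("lmax",l[m].max())
f=manip.grab_frame("top");cv2.imwrite("pics/top1.png",f["img"]);o=np.load("top0.npz")
W=cloud(f)
for nm,(u0,u1,v0,v1) in dict(a=(180,246,183,264),b=(252,312,190,270),c=(318,380,195,277)).items():
    w=W[v0:v1,u0:u1].reshape(-1,3);t=w[(w[:,2]>.074)&(w[:,2]<.088)]
    print(nm,cv2.minAreaRect((t[:,:2]*1000).astype(np.float32)),len(t))
E
```

```text
t 15.0 w 0.999 F tool xyz [ 0.37  0.8  -0.58] F|supply XYZ -0.8891814137572092 -0.37057367737930985 -0.43493905410814143
L 0.211 ang 0.491 y 0.0004 toolang 0.494 q [0.04 0.44 1.12 0.17 2.04 1.94]
0.05 23 y -0.0044..0.0069  n 0.0021..0.0054
0.06 22 y -0.0052..0.0075  n 0.0026..0.0067
0.07 27 y -0.0059..0.0080  n 0.0032..0.0075
0.08 33 y -0.0072..0.0086  n 0.0037..0.0082
0.09 37 y -0.0077..0.0090  n 0.0044..0.0092
0.1 59 y -0.0088..0.0106  n 0.0046..0.0103
0.11 728 y -0.0097..0.0114  n -0.0107..0.0095
lmax 0.1195094010661501
a ((532.5889892578125, 232.85939025878906), (13.988451957702637, 59.89781951904297), 88.34368133544922) 84
b ((543.709228515625, -4.687126159667969), (103.91259002685547, 151.9727020263672), 74.18836212158203) 1881
c ((521.1383666992188, -175.7855682373047), (104.57477569580078, 152.6894989013672), 72.32366943359375) 1892
```

View pics/w3.png

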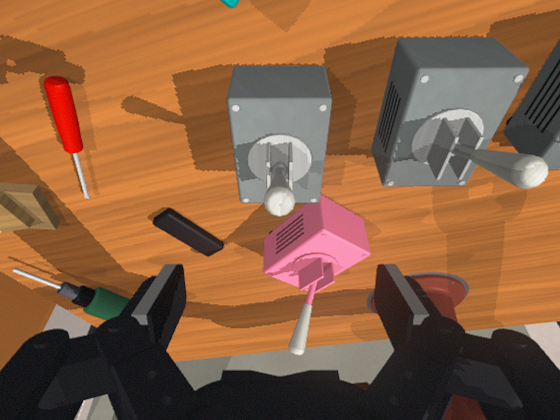

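Wrist view: the bat end at (279,203) is seen end-on, and the cloud puts its axis at +0.5 rad with the tip at 119.5 mm, so it is down and leaning back. I clear the arm to check the case in the top view.

Request:
{"op": "drive_tool", "data": {
  "motion": [
    [[0, -1, 0], [0, 0, 0], -1],
    [[0, -1, 0], [0, 0, 0], -1],
    [[-1, -0.5, 0], [0, 0, 0], -1],
    [[-1, 0, 0], [0, 0, 0], -1],
    [[-1, 0, 0], [0, 0, 0], -1],
    [[-1, 0, 0], [0, 0, 0], -1],
    [[-1, 0, 0], [0, 0, 0], -1],
    [[-1, 0, 0], [0, 0, 0], -1],
    [[-1, 0, 0], [0, 0, 0], -1],
    [[-1, 0, 0], [0, 0, 0], -1],
    [[0, 0, 0], [0, 0, 0], -1],
    [[0, 0, 0], [0, 0, 0], -1]
  ]
}}

```text
time: 16.3
tool_pos: [0.7443, 0.3305, 0.3385]
tool_rot: [0.306, -0.517, 0.686, -0.41]
contact_force: [-0.3, -0.1, 0.4]
gripper_width: 0.999
```

Run:
```python
from h import *
from plant import manip
print(manip.state()["tool_pos"])
f=manip.grab_frame("top");cv2.imwrite("pics/top2.png",f["img"]);o=np.load("top0.npz")
for F in (o,f):
  W=cloud(F)
  for nm,(u0,u1,v0,v1) in dict(a=(180,246,183,264),b=(252,312,190,270),c=(318,380,195,277)).items():
    w=W[v0:v1,u0:u1].reshape(-1,3);t=w[(w[:,2]>.074)&(w[:,2]<.088)]
    print(nm,np.round(np.hstack([np.ravel(x) for x in cv2.minAreaRect((t[:,:2]*1000).astype(np.float32))]),1),len(t),w[w[:,2]>.195].mean(0).round(3))
```

```text
[0.74431229 0.33049328 0.33846591]
a [564.8 173.4 104.9 152.5  74. ] 1938 [0.515 0.187 0.203]
b [544.1  -4.6 104.3 152.7  74.2] 1945 [ 0.593 -0.019  0.203]
c [ 521.  -175.7  104.6  152.6   72.4] 1896 [ 0.57  -0.19   0.203]
a [564.8 173.1 104.2 152.9  74. ] 1615 [0.477 0.151 0.549]
b [544.1  -4.7 104.1 152.4  74.2] 1895 [ 0.593 -0.019  0.204]
c [ 521.2 -175.9  104.5  152.7   72.4] 1900 [ 0.57  -0.19   0.203]
```

View pics/top2.png

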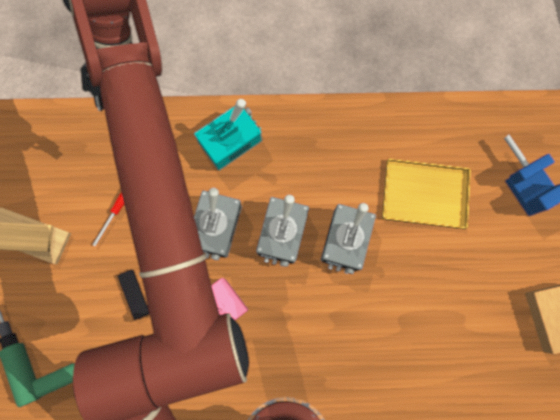

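The top view shows all three bats leaning back, a's at (214,192). All three cases are within 0.5 mm of where they started.

```bash
python3 -c "
from plant import manip
print(manip.job_done())"
```

```text
the job is handed in; nothing more can be done
None
```

Supply_a, the left grey supply, is switched on: its bat leans to the back and is fully home. I handed the job in at about 16 s on the robot's clock.

- **Pull and stop:** I pinched the bat and pulled it along its axis at about 10 N. The stop came at roughly 23 mm out, where the force rose to 17.7 N. I then backed off about 2 mm.
- **Swing and drop:** I swung it over the centre to the back at about 11–14 N axial force and let the spring draw it home. The pull then fell to about 1 N at the starting radius. I opened the gripper and backed away.
- **Last checks:** the wrist camera put the bat at +0.5 rad to the back, with its tip 119.5 mm from the pivot, so it is down. In the top view all three cases are within 0.5 mm of where they started, and the bats of the other two supplies have not moved. The gripper is clear of everything.
- **Not checked:** the lock itself, which is hidden in the case. I did not push on the bat to test it. The arm partly covered supply_a in the last top view. I did not measure the tray, remote or screwdriver; the arm went nowhere near the bench by them.

No check failed. The only disagreement was between the two cameras' estimates of the pivot, about 3 mm, which is close to the calibration error and did not affect the swing.

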